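# Trace the curved copy template with the stylus

## Robot

A 6-joint arm with a two-finger parallel gripper is mounted at the origin on a cart in front of the work surface, level with it; the furniture and walls round the work are solid. World frame = base frame: x ahead of the robot, y to its left, z up, the work surface at z = 0. Lengths are in m, angles in rad, forces in N, time in s.
With the tool pointing down it reaches from about 0.25 to 0.725 m from the base axis. Payload 4 kg.
Tool frame: the origin (TCP) lies midway between the tips of the shut fingers; the grasp point (between the pads) lies 19 mm behind it (bot.grasp_offset is the distance from the TCP to the grasp point, in m); z points along the fingers, y is the direction in which the jaws open and shut (so a half turn about z gives the same grasp; the last joint's range is limited). The gripper opens to 85 mm and grips with 20 to 120 N. Pads are 22 mm wide; open, the fingers measure 114 mm over their backs; the gripper's body (76 mm by 85 mm) begins 54 mm behind the grasp point. The pads swing forward as they close: fully open they stand 13 mm farther back than shut.
Start: joints at [-1.296, 0.241, 0.005, 1.335, 0, 1.571], TCP at [0.136, -0.481, 0.231] pointing down, gripper open.
Joint ranges: [-2.72, 2.72], [-1.05, 1.87], [-1.09, 1.28], [-1.99, 2.15], [-1.42, 1.44], [-3.14, 3.14]. Speed limits (rad/s): [2.79, 2.79, 3.14, 3.14, 3.14, 3.14].

## Interface

Orientations are given as a unit quaternion [x, y, z, w].
In Python, from workcell import sensors, optics, bot gives the robot as it stands.
- The arm moves only by the tool apply_moves, never from a script. Its argument "plan" is one flat list of numbers, 6 for each row, row after row: the shift along the tool's x, y, z in m, then the turn, a rotation vector about the tool's x, y, z in rad. In form: [tx, ty, tz, ax, ay, az, tx, ty, tz, ax, ay, az, ...]. A call has 1 to 12 rows; each row is the pose to reach, as a shift and turn from the pose commanded when the call began, along the tool's axes at that moment; what a row does not reach only later rows make up. A row lasts 1/12 s, in which the tool goes at most 41.7 mm and 7.16 degrees, less where a joint would pass 70% of its speed; a pose out of reach is approached as far as the arm can. A call with a gripper value outside its range is refused whole. "grip" is the finger opening in m, from 0 to 0.0854, set as the call begins (left out, the last holds). The fingers move at their own pace and stop on an object; the grip force is fixed at half the most. Time passes only in rows, so rows that repeat a pose let the fingers close. It gives the time, the measured TCP pose, the force and the opening at its end, in the units of the state.
- sensors.get_obs(): the state, without advancing time (a new reading comes with each control period).
- optics.camera(name): name is "side" or "top" or "wrist"; returns a dict with "pixels" (420x560x3 uint8, red, green, blue), "fx", "fy", "cx", "cy" (pixels), "pose" (4x4, takes a point from camera to world coordinates); the wrist camera has in their place "tool_from_camera" (4x4, takes a point from camera to tool coordinates, whose origin is the TCP and whose axes are the flange's). Camera axes: x right, y up, looking along -z (the intrinsics and any distortion apply to the point x, -y, -z); pixel columns grow to the right and rows downward; lengths in m; the calibration is good to about 2 mm. A picture is of the moment at which its call begins: read the wrist's pose just before it. There is no depth.
- bot.job_done(): hands the job in, once; it reports no verdict.
The state is a dict: "clock": time; "joint_pos": joint angles; "joint_vel": joint speeds; "tau": joint torques, N m; "eef_pos": TCP position; "tool_rot": TCP orientation; "ft_force": force on the tool from outside, world axes, zero at the start; "ft_torque": the same for the moment, N m; "grip_width": finger opening in m.
Only numpy, scipy, OpenCV 4.12 (cv2) and the standard library are available. Lean on these libraries where they do the work, as an engineer would, in place of code of your own. Each camera call takes 0.05 s, during which the arm holds its last target.

## Task

Take the upright tracing stylus out of the fork of its stand, set its tip into the round pocket of the template with the curved (S-shaped) groove, and guide it slowly and gently, at about 3 cm a second, along the groove to the other end without lifting the tip out on the way. Then lift it out and hang it back upright in the fork of the stand, resting on its collar, and let go. Keep off the template with the straight groove and leave the other things on the bench where they are.

Things in the scene. Friction and masses are not known exactly. Their poses are not given: they have to be found in the camera images.
- stylus_grip (a point): Centre of the round black handle of the tracing stylus (loose, 0.12 kg, 128 mm long, hanging upright in the stand at the start), on its axis, 100 mm above the tip; z axis from tip to handle. From the tip up: steel shank 6 mm thick to 30 mm, 10 mm thick from 38 to 60 mm, flat collar 34 mm across from 60 to 66 mm, handle 24 mm across from 66 to 128 mm
- stylus_tip (a point): The rounded lower tip (6 mm thick) of the stylus, on its axis
- stylus_collar (a point): Centre of the underside of the stylus's collar, on its axis, 60 mm above the tip
- stand_seat (a point): Where the stylus hangs in the fixed stand: centre of the fork's slot at its upper face, 80 mm above the bench; the collar's underside rests here, the tip 20 mm above the bench. The slot, 16 mm wide, lies along the stand's x axis, is open to -x (prongs end 21 mm that way) and closed 8 mm to +x. Fork 46 mm wide, 8 mm thick; nothing of the stand is higher. Base 90 x 80 x 10 mm
- s_template: Aluminium copy template with the curved groove, fixed flat on the bench, 170 (x) x 84 (y) x 14 mm; corner screw heads 2.5 mm higher. Origin: centre of its underside. Groove 12 mm wide, floor 6 mm above the origin, edges bevelled. Centre line from x = -65 to +65 mm: y = 18 mm * sin(pi * x / 90 mm) for x from -45 to +45 mm, before that y = -18 mm, after it +18 mm
- s_template_p0 (a point): Centre of the round start pocket of the curved groove (24 mm in diameter, 8 mm deep like the groove; at x = -65 mm, y = -18 mm of the template), on its floor
- s_template_p1 (a point): Point on the groove's floor and centre line at x = -35 mm of the curved template
- s_template_p2 (a point): Point on the groove's floor and centre line at the middle of the curved template
- s_template_p3 (a point): Point on the groove's floor and centre line at x = +35 mm of the curved template
- s_template_p4 (a point): Plain half-round end of the curved groove (x = +65 mm, y = +18 mm of the template; the end wall is 6 mm farther on), on its floor
- straight_template: Like the other template in size and finish, also fixed, but its groove is straight along its middle; the two may lie either way round, side by side. Origin: centre of its underside. To be kept off
- padlock: Brass padlock lying flat, 71 x 46 x 20 mm, loose bystander. Origin: under its middle
- tape_measure: Tape measure, 64 x 78 x 35 mm, loose bystander. Origin: under its middle
- cup: Open plastic cup, 72 mm across, 60 mm tall, loose bystander. Origin: under its middle
- stylus: The stylus as a whole; origin at its tip

How it is judged:
On the way, in this order (a step that is already met when the one before it is completed fails the run):
1. the tip stands in the round start pocket, at least 2.5 mm below the plate's upper face (horizontal distance between stylus_tip and s_template_p0 below 0.01 m and z of stylus_tip in the frame of s_template below 0.0115 m), for 0.2 s.
2. the tip, still in the groove, has come to the first bend (within 10 mm) (horizontal distance between stylus_tip and s_template_p1 below 0.01 m and z of stylus_tip in the frame of s_template below 0.0115 m), for 0.05 s.
3. the tip, still in the groove, has come to the middle (within 10 mm) (horizontal distance between stylus_tip and s_template_p2 below 0.01 m and z of stylus_tip in the frame of s_template below 0.0115 m), for 0.05 s.
4. the tip, still in the groove, has come to the second bend (within 10 mm) (horizontal distance between stylus_tip and s_template_p3 below 0.01 m and z of stylus_tip in the frame of s_template below 0.0115 m), for 0.05 s.
5. the tip has come to the plain end of the groove (within 10 mm), still in it (horizontal distance between stylus_tip and s_template_p4 below 0.01 m and z of stylus_tip in the frame of s_template below 0.0115 m), for 0.2 s.
At the end, for the whole second after the job is handed in: The stylus hangs upright (within about 7 degrees) in the fork: its collar's underside within 14 mm sideways of the seat point and within 4 mm of the fork's upper face; it is at rest and released (horizontal distance between stylus_collar and stand_seat below 0.014 m and z of stylus_collar in the frame of stand_seat between -0.004 and 0.004 m and angle between stylus_tip's own z axis and vertical below 0.12 rad and linear speed of stylus below 0.02 m/s and angular speed of stylus below 0.2 rad/s); the robot touches nothing.
It fails at once if the tip is lifted out of the curved groove between its ends, or scrapes over the plate there (tip less than 8 mm above the upper face, more than 20 mm from the groove's ends) (x of stylus_tip in the frame of s_template between -0.045 and 0.045 m and y of stylus_tip in the frame of s_template between -0.042 and 0.042 m and z of stylus_tip in the frame of s_template between 0.0145 and 0.022 m).
It fails at once if the stylus moves faster than 0.1 m/s while its tip is in the curved groove between the ends (x of stylus_tip in the frame of s_template between -0.045 and 0.045 m and y of stylus_tip in the frame of s_template between -0.042 and 0.042 m and z of stylus_tip in the frame of s_template below 0.0115 m and linear speed of stylus above 0.1 m/s).
It fails at once if the stylus is pressed against the curved template with more than 35 N (contact force between stylus and s_template above 35 N).
It fails at once if the stylus touches the template with the straight groove (contact force between stylus and straight_template above 1 N).
It fails at once if the padlock, tape measure or cup is moved by more than 20 mm (distance of any of padlock, tape_measure, cup from where it was at the start of the episode above 0.02 m).
It also fails if it takes over 67 s, if anything falls off the work surface, if the arm or the gripper's body presses on something with over 40 N, if the wrist force passes 120 N, or if a joint passes its speed limit or range.

## Working session

There is one attempt and no reset: what is moved stays moved. The work goes in short steps, Python scripts to look and compute and a tool call to move; the robot and the scene stay as the last step left them, time stands still between calls to the robot, and variables do not carry over. Pictures are saved under pics/ and viewed, and the job is handed in when it is done.

Besides the shell and the picture viewer there is one more tool, called as name(argument=value, ...) on one line, values as JSON. apply_moves: Moves the arm, as the interface text tells. Its arguments: {"type":"object","properties":{"plan":{"type":"array","items":{"type":"number"}},"grip":{"type":"number"}},"required":["plan"]}

```bash
ls; mkdir -p pics; python3 - <<'E'
from workcell import sensors, optics, bot
import cv2
o=sensors.get_obs();print(o)
for n in("side","top","wrist"):
    c=optics.camera(n);cv2.imwrite(f"pics/{n}0.png",c["pixels"][:,:,::-1]);print(n,{k:v for k,v in c.items() if k!="pixels"})
E
```

```text
pics
{'clock': 0.0, 'joint_pos': array([-1.29599889e+00,  2.41416151e-01,  3.71783528e-03,  1.33520599e+00,
       -2.06971897e-05,  1.57083009e+00]), 'joint_vel': array([-1.82583454e-03,  8.83111297e-05, -7.47257332e-04,  1.43405475e-03,
       -2.46176605e-04,  9.15379383e-04]), 'tau': array([ 7.64341657e-04, -3.72315896e+01,  2.52409708e+01,  1.68558763e-02,
       -3.60742604e-05,  5.71373178e-06]), 'eef_pos': array([ 0.13549681, -0.4806277 ,  0.23040894]), 'tool_rot': array([ 9.90577397e-01,  1.36950029e-01, -1.54630291e-04, -1.04263660e-03]), 'ft_force': array([ 0.47579397, -0.28664308,  0.07155756]), 'ft_torque': array([-0.00529772,  0.05433071, -0.0256101 ]), 'grip_width': 0.0856008742638646}
side {'fx': 437.79356046493695, 'fy': 437.79356046493695, 'cx': 270.3007605839052, 'cy': 207.64087344263424, 'pose': array([[ 0.9820172 ,  0.08206296, -0.1700232 ,  0.37976611],
       [-0.18849017,  0.47703643, -0.85843328, -0.9434406 ],
       [ 0.01066169,  0.87504395,  0.48392604,  0.6364018 ],
       [ 0.        ,  0.        ,  0.        ,  1.        ]])}
top {'fx': 494.5870944881014, 'fy': 494.5870944881014, 'cx': 278.68671018751274, 'cy': 205.27124235823024, 'pose': array([[-0.02326695,  0.99003877, -0.13885923,  0.40452241],
       [-0.99921517, -0.02748348, -0.02852545, -0.02039638],
       [-0.03205764,  0.13808655,  0.98990121,  1.28409521],
       [ 0.        ,  0.        ,  0.        ,  1.        ]])}
wrist {'fx': 302.9067753341011, 'fy': 302.9067753341011, 'cx': 272.73331624540793, 'cy': 205.3784666894383, 'tool_from_camera': array([[ 1.62115625e-05,  9.45438592e-01,  3.25800352e-01,
         8.39104018e-02],
       [ 9.99999992e-01,  2.52131796e-05, -1.22925206e-04,
        -5.99667509e-05],
       [-1.24432697e-04,  3.25800351e-01, -9.45438584e-01,
        -1.42668778e-01],
       [ 0.00000000e+00,  0.00000000e+00,  0.00000000e+00,
         1.00000000e+00]])}
```

View pics/side0.png

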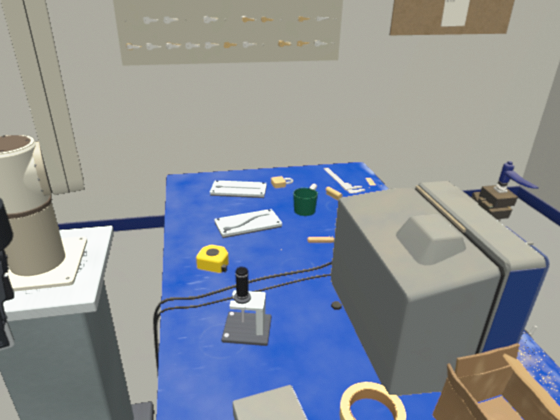

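View pics/top0.png

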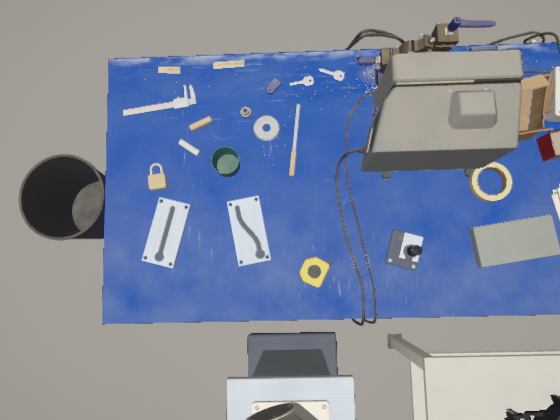

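View pics/wrist0.png

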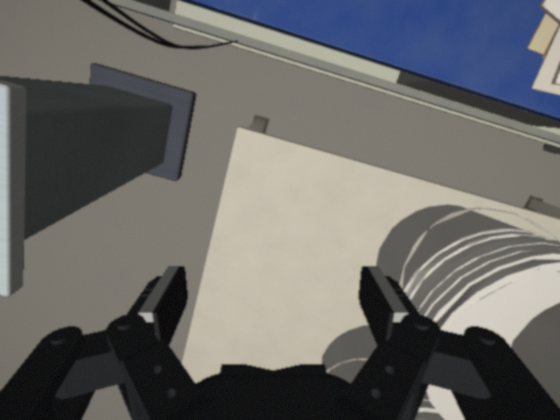

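The top view shows the S template at about (248,231), the straight template at (166,233), the tape at (315,272), the cup at (225,162), the padlock at (157,178) and the stand with the stylus at (410,250). I'll zoom in next.

```bash
cat > h.py <<'E'
import numpy as np, cv2
from scipy.spatial.transform import Rotation as R
from workcell import sensors, optics, bot
def grab(n,f=None):
    if n=="wrist": o=sensors.get_obs()
    c=optics.camera(n)
    if n=="wrist":
        T=np.eye(4);T[:3,:3]=R.from_quat(o["tool_rot"]).as_matrix();T[:3,3]=o["eef_pos"]
        c["pose"]=T@c["tool_from_camera"]
    if f: cv2.imwrite(f,c["pixels"][:,:,::-1])
    return c
def ray(c,u,v):
    d=np.array([(u-c["cx"])/c["fx"],-(v-c["cy"])/c["fy"],-1.])
    return c["pose"][:3,3],c["pose"][:3,:3]@d
def onz(c,u,v,z):
    p,d=ray(c,u,v);return p+d*(z-p[2])/d[2]
def proj(c,P):
    q=np.linalg.inv(c["pose"])@np.append(P,1);return np.array([c["cx"]+c["fx"]*q[0]/-q[2],c["cy"]-c["fy"]*q[1]/-q[2]])
def crop(c,u0,v0,w,h,s,f):
    cv2.imwrite(f,cv2.resize(c["pixels"][v0:v0+h,u0:u0+w,::-1],None,fx=s,fy=s,interpolation=cv2.INTER_CUBIC))
E
python3 - <<'E'
from h import *
c=grab("top");crop(c,225,185,75,90,6,"pics/t1.png");crop(c,375,215,75,65,8,"pics/t2.png")
s=grab("side");crop(s,205,195,90,150,4,"pics/s1.png")
for n,u,v,z in[("tpl",248,231,.014),("str",166,233,.014),("cup",225,162,0),("tape",315,272,.03),("sty",413,250,.15)]: print(n,onz(c,u,v,z).round(3))
E
```

```text
tpl [0.518 0.097 0.014]
str [0.518 0.31  0.014]
cup [0.705 0.157 0.   ]
tape [ 0.409 -0.071  0.03 ]
sty [ 0.453 -0.29   0.15 ]
```

View pics/t1.png

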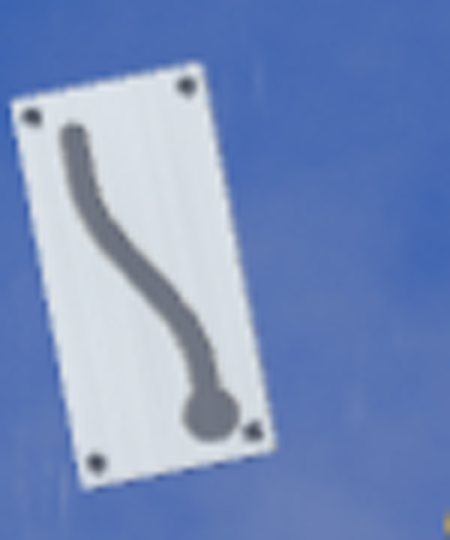

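View pics/t2.png

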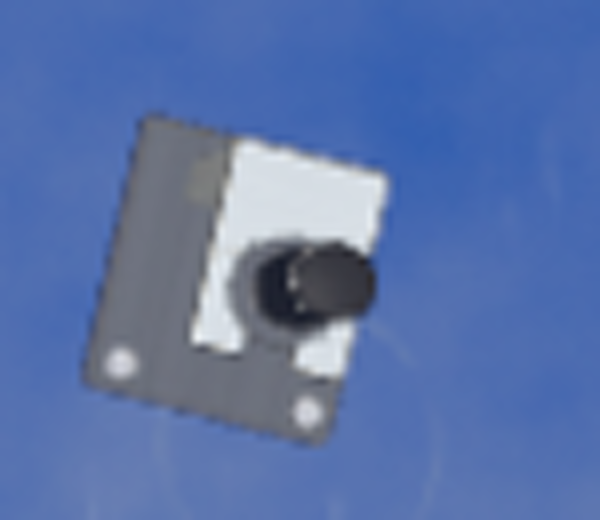

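View pics/s1.png

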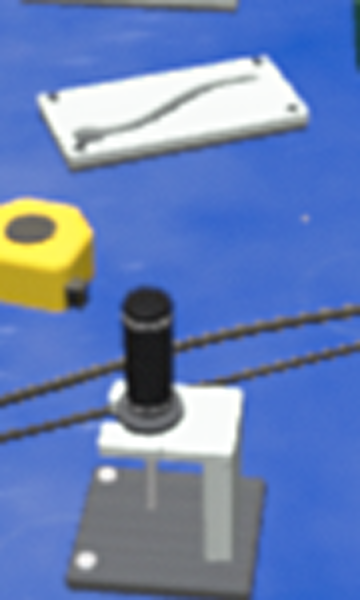

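The S template's pocket is at the robot end, near (211,413) in the zoom. The fork opens towards the robot, and its axis is turned slightly. Next I'll measure with masks.

```bash
cat > m.py <<'E'
from h import *
def tmpl(c,box,z=.014):
    u0,v0,w,h=box
    im=c["pixels"][v0:v0+h,u0:u0+w].astype(int)
    k=8
    b=cv2.resize(c["pixels"][v0:v0+h,u0:u0+w],None,fx=k,fy=k,interpolation=cv2.INTER_CUBIC)
    hsv=cv2.cvtColor(b,cv2.COLOR_RGB2HSV)
    m=((hsv[...,1]<70)&(hsv[...,2]>150)).astype(np.uint8)
    cs,_=cv2.findContours(m,cv2.RETR_EXTERNAL,cv2.CHAIN_APPROX_NONE)
    a=max(cs,key=cv2.contourArea).reshape(-1,2)
    P=np.array([onz(c,u0+(x+.5)/k-.5,v0+(y+.5)/k-.5,z)[:2] for x,y in a])
    return cv2.minAreaRect((P*1000).astype(np.float32)),P,m
E
python3 - <<'E'
from m import *
c=grab("top")
r,P,m=tmpl(c,(225,185,75,90));print("S",r)
r,P,m=tmpl(c,(135,190,65,85));print("straight",r)
r,P,m=tmpl(c,(375,215,75,65),.08);print("fork",r)
# dark groove: pocket and end
k=8;b=cv2.resize(c["pixels"][185:275,225:300],None,fx=k,fy=k,interpolation=cv2.INTER_CUBIC)
def blob(c,b,u0,v0,k,m,z):
    n,l,st,ce=cv2.connectedComponentsWithStats(m.astype(np.uint8))
    for i in range(1,n):
        if st[i,4]>150: 
            x,y=ce[i]; print(st[i],onz(c,u0+(x+.5)/k-.5,v0+(y+.5)/k-.5,z).round(4))
hsv=cv2.cvtColor(b,cv2.COLOR_RGB2HSV)
blob(c,b,225,185,k,(hsv[...,1]<100)&(hsv[...,2]<140),.014)
# stylus axis: handle top in top: t2 crop coords(8x) centre ~ (340,283)
s=grab("side")
for (ut,vt),(us,vs) in [((375+342/8,215+283/8),(205+148/4,195+302/4))]:
    p,d=ray(c,ut,vt);q,e=ray(s,us,vs)
    A=np.stack([d,-e],1);x=np.linalg.lstsq(A,q-p,rcond=None)[0];print("handletop",p+d*x[0],q+e*x[1])
    print(onz(c,ut,vt,.148),onz(s,us,vs,.148))
E
```

```text
S ((520.1192626953125, 96.2063217163086), (172.1761016845703, 85.9623794555664), 9.862869262695312)
straight ((520.9437866210938, 310.8916015625), (87.28651428222656, 172.31307983398438), 74.83558654785156)
fork ((463.57525634765625, -301.77545166015625), (48.04774856567383, 65.45368957519531), 73.71659088134766)
[239 106  20  18 273] [0.6013 0.0758 0.014 ]
[ 33 147  20  18 292] [0.5896 0.1431 0.014 ]
[   85   170   230   413 14241] [0.5099 0.0914 0.014 ]
[327 565  22  20 315] [0.4512 0.0497 0.014 ]
[119 608  20  20 307] [0.4396 0.1171 0.014 ]
handletop [ 0.45174105 -0.30116105  0.14774008] [ 0.45560846 -0.30144272  0.14797037]
[ 0.45173025 -0.30109683  0.148     ] [ 0.45560386 -0.30148166  0.148     ]
```

S template: centre (0.520, 0.096), yaw +9.9°, with size and screws consistent. Seat ≈ (0.453, -0.299), slot yaw ≈ -16°. The stylus's handle top triangulates to z = 0.148, as expected. Next: move above the stylus with the jaws along world x and look through the wrist camera.

```bash
cat >> h.py <<'E'
def go(P,psi=90.):
    "tool-frame delta to world TCP P, tool straight down, tool x at yaw psi deg"
    o=sensors.get_obs();Rc=R.from_quat(o["tool_rot"])
    p=np.deg2rad(psi);x=np.array([np.cos(p),np.sin(p),0]);z=np.array([0,0,-1.]);y=np.cross(z,x)
    Rt=R.from_matrix(np.stack([x,y,z],1))
    print("t",Rc.inv().apply(np.array(P)-o["eef_pos"]).round(4),"r",(Rc.inv()*Rt).as_rotvec().round(4),"eef",o["eef_pos"].round(4),"clk",o["clock"])
E
python3 -c "
from h import *
go([.4537,-.340,.231])"
```

```text
t [ 3.444e-01 -4.950e-02  1.000e-04] r [-4.000e-04 -3.000e-04 -1.296e+00] eef [ 0.1356 -0.4811  0.2311] clk 0.35
```

apply_moves(plan=[0.01, -0.001, 0, 0, 0, -0.04, 0.04, -0.006, 0, 0, 0, -0.15, 0.075, -0.011, 0, 0, 0, -0.27, 0.11, -0.016, 0, 0, 0, -0.39, 0.145, -0.021, 0, 0, 0, -0.51, 0.18, -0.026, 0, 0, 0, -0.63, 0.215, -0.031, 0, 0, 0, -0.75, 0.25, -0.036, 0, 0, 0, -0.87, 0.285, -0.041, 0, 0, 0, -0.99, 0.315, -0.045, 0, 0, 0, -1.11, 0.335, -0.048, 0, 0, 0, -1.22, 0.344, -0.0495, 0, 0, 0, -1.296])

```text
clock: 1.35
eef_pos: [0.4565, -0.3379, 0.2309]
tool_rot: [0.703, 0.711, 0.001, 0.0]
ft_force: [-0.3, -1.0, -0.5]
grip_width: 0.0854
```

```bash
python3 -c "
from h import *
o=sensors.get_obs();print(o['eef_pos'],o['joint_pos'],o['joint_vel'].round(2))
c=grab('wrist','pics/w1.png')
print([proj(c,p) for p in ([.4537,-.3,.148],[.4537,-.3,.08])])
go([.4537,-.340,.231])"
```

```text
[ 0.45653866 -0.33786227  0.23091915] [-6.37700257e-01  3.76943043e-01  1.93456757e-01  1.38707162e+00
  1.11614284e-03  9.22477431e-01] [ 0.14  0.09  0.13  0.06 -0.02 -0.72]
[array([269.58954147, 165.83090416]), array([270.22135469, 151.63544171])]
t [-0.0023 -0.0032 -0.0002] r [ 0.0012 -0.001   0.0124] eef [ 0.4569 -0.3377  0.2308] clk 1.4
```

View pics/w1.png

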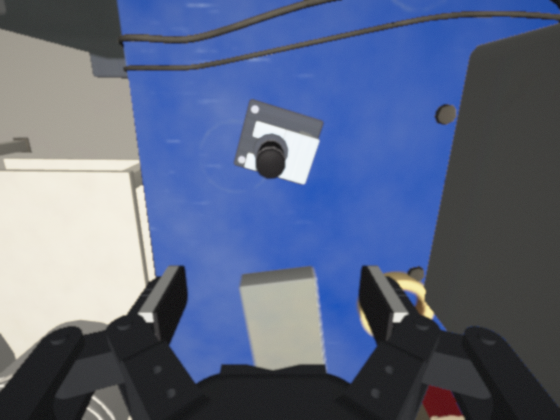

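apply_moves(plan=[0, 0.0, 0.02, 0, 0, 0.0, 0, 0.0, 0.03, 0, 0, 0.0, 0, 0.0, 0.03, 0, 0, 0.0, 0, 0.0, 0.03, 0, 0, 0.0])

```text
clock: 1.73
eef_pos: [0.4523, -0.3398, 0.2006]
tool_rot: [0.707, 0.707, -0.0, -0.001]
ft_force: [-0.5, -1.1, -0.3]
grip_width: 0.0849
```

```bash
python3 - <<'E'
from m import *
c=grab('wrist','pics/w2.png')
print(c["pose"][:3,3])
crop(c,220,70,120,130,5,'pics/w2c.png')
r,P,m=tmpl(c,(220,70,120,130),.08);print("fork",r)
go([.4537,-.340,.2])
E
```

```text
[ 0.45256818 -0.25601438  0.34335049]
fork ((463.7401123046875, -301.6987609863281), (47.06706619262695, 63.641902923583984), 73.99321746826172)
t [0.0003 0.0009 0.0014] r [-0.0005 -0.0004 -0.0009] eef [ 0.4528 -0.3403  0.2014] clk 1.7833
```

View pics/w2c.png

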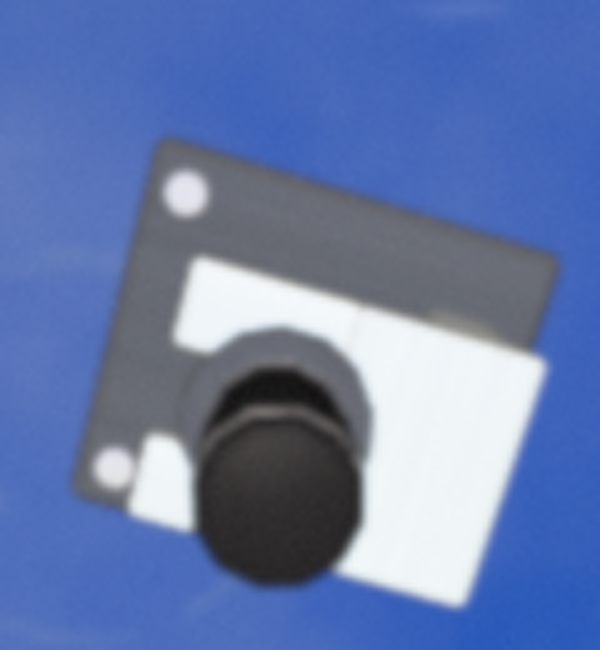

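```bash
python3 - <<'E'
from m import *
c=grab('wrist')
for u,v,z in((220+278/5,70+500/5,.148),(220+281/5,70+415/5,.086)): print(onz(c,u,v,z))
go([.4535,-.3,.2]);go([.4535,-.3,.1])
E
```

```text
[ 0.45460276 -0.29921603  0.148     ]
[ 0.45563378 -0.29807098  0.086     ]
t [0.0407 0.0003 0.002 ] r [ 0.0005  0.0004 -0.001 ] eef [ 0.4531 -0.3407  0.202 ] clk 1.8333
t [0.0407 0.0003 0.102 ] r [ 0.0005  0.0004 -0.001 ] eef [ 0.4531 -0.3407  0.202 ] clk 1.8333
```

apply_moves(plan=[0.01, 0, 0, 0, 0, 0, 0.03, 0.001, 0, 0, 0, 0, 0.0415, 0.0014, 0.0, 0, 0, 0, 0.0415, 0.0014, 0.02, 0, 0, 0, 0.0415, 0.0014, 0.045, 0, 0, 0, 0.0415, 0.0014, 0.07, 0, 0, 0, 0.0415, 0.0014, 0.09, 0, 0, 0, 0.0415, 0.0014, 0.1, 0, 0, 0, 0.0415, 0.0014, 0.101, 0, 0, 0, 0.0415, 0.0014, 0.101, 0, 0, 0])

```text
clock: 2.67
eef_pos: [0.4548, -0.2985, 0.1006]
tool_rot: [0.707, 0.707, -0.0, -0.0]
ft_force: [-0.4, 0.9, -0.2]
grip_width: 0.0856
```

apply_moves(plan=[0, 0, 0, 0, 0, 0, 0, 0, 0, 0, 0, 0, 0, 0, 0, 0, 0, 0, 0, 0, 0, 0, 0, 0, 0, 0, 0, 0, 0, 0, 0, 0, 0, 0, 0, 0], grip=0.01)

```text
clock: 3.17
eef_pos: [0.455, -0.299, 0.101]
tool_rot: [0.707, 0.707, 0.0, 0.001]
ft_force: [-0.9, 0.3, 2.5]
grip_width: 0.0225
```

```bash
python3 - <<'E'
from m import *
o=sensors.get_obs();print(o)
c=grab('wrist','pics/w3.png')
s=grab('side');crop(s,190,220,100,130,5,'pics/s3.png')
E
```

```text
{'clock': 3.1667, 'joint_pos': array([-5.81340768e-01,  4.16295926e-01, -9.90043331e-02,  1.05446010e+00,
       -1.52829545e-04,  9.89566163e-01]), 'joint_vel': array([ 0.00158142,  0.00012345, -0.00129998, -0.00063339,  0.00101053,
       -0.00087949]), 'tau': array([ 1.93271223e-01, -4.12541735e+01,  2.20636278e+01, -3.48695414e-01,
        8.01968202e-02,  1.33663623e-03]), 'eef_pos': array([ 0.45495695, -0.29900154,  0.10104972]), 'tool_rot': array([7.07145816e-01, 7.07067551e-01, 3.01663649e-05, 5.22722098e-04]), 'ft_force': array([-0.93108331,  0.29103391,  2.49374743]), 'ft_torque': array([0.02438423, 0.19660935, 0.03016966]), 'grip_width': 0.022504332847863392}
```

View pics/w3.png

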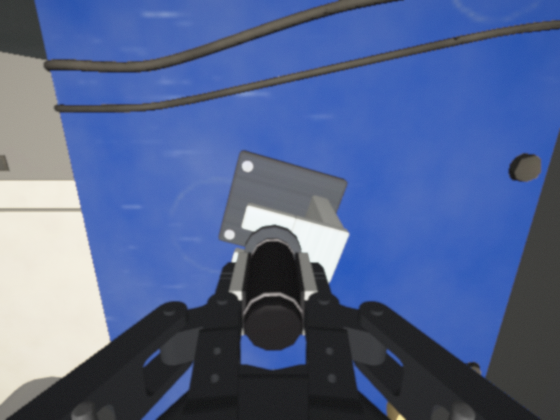

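View pics/s3.png

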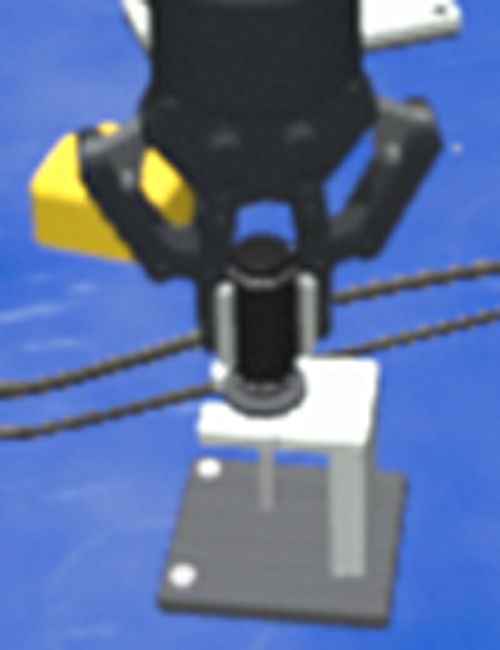

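The stylus is gripped with its collar on the fork, at TCP (0.455, -0.299, 0.101). I'll lift it, look, then carry it.

apply_moves(plan=[0, 0, -0.005, 0, 0, 0, 0, 0, -0.02, 0, 0, 0, 0, 0, -0.035, 0, 0, 0, 0, 0, -0.05, 0, 0, 0, 0, 0, -0.065, 0, 0, 0, 0, 0, -0.08, 0, 0, 0, 0.02, 0, -0.085, 0, 0, 0, 0.045, 0, -0.085, 0, 0, 0, 0.075, 0, -0.085, 0, 0, 0, 0.105, 0, -0.085, 0, 0, 0, 0.135, 0, -0.085, 0, 0, 0, 0.165, 0, -0.085, 0, 0, 0])

```text
clock: 4.27
eef_pos: [0.4542, -0.1323, 0.185]
tool_rot: [0.707, 0.707, -0.0, -0.0]
ft_force: [0.1, 0.8, -1.6]
grip_width: 0.0225
```

apply_moves(plan=[0.03, 0, 0, 0, 0, 0, 0.055, 0, 0, 0, 0, 0, 0.075, 0, 0, 0, 0, 0, 0.09, 0, 0, 0, 0, 0, 0.1, 0, 0, 0, 0, 0, 0.1, 0, 0, 0, 0, 0, 0.1, 0, 0, 0, 0, 0])

```text
clock: 4.85
eef_pos: [0.4547, -0.0338, 0.1852]
tool_rot: [0.707, 0.707, -0.0, 0.0]
ft_force: [0.2, -0.0, -1.4]
grip_width: 0.0227
```

```bash
python3 - <<'E'
from m import *
print(sensors.get_obs()["joint_vel"].round(3))
c=grab('wrist','pics/w4.png')
go([.459,.067,.186])
T=lambda x,y,z:np.array([.5201+(x*np.cos(.1721)-y*np.sin(.1721)),.0962+x*np.sin(.1721)+y*np.cos(.1721),z])
for x,y in((-.065,-.018),(0,0),(.065,.018),(-.085,-.042),(.085,-.042)):print(proj(c,T(x,y,.014)))
s=grab('side','pics/s4.png')
E
```

```text
[-0.025  0.001  0.004 -0.001 -0.002 -0.002]
t [ 0.1012  0.0043 -0.0008] r [-0.0003  0.0005 -0.0001] eef [ 0.4547 -0.0342  0.1852] clk 4.9
[277.71821344  82.12598677]
[343.47025063  48.72457075]
[413.7761448   13.00983825]
[261.79600674 111.58416525]
[436.16676689  79.98524809]
```

View pics/w4.png

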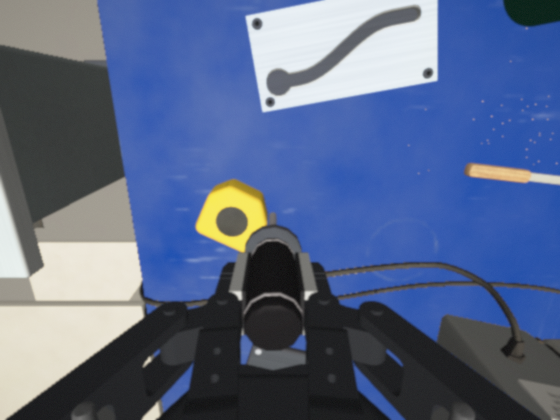

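View pics/s4.png

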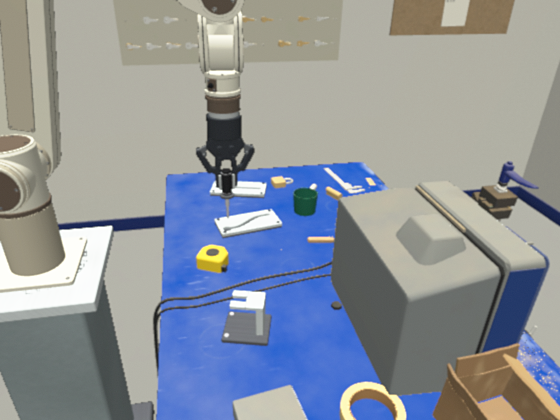

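The predicted pocket (278,82) and groove end (414,13) match the picture. I'll move closer for a refined template fit.

apply_moves(plan=[0.01, 0.005, 0, 0, 0, 0, 0.03, 0.015, 0, 0, 0, 0, 0.05, 0.025, 0, 0, 0, 0, 0.06, 0.03, 0, 0, 0, 0, 0.065, 0.035, 0, 0, 0, 0, 0.065, 0.035, 0, 0, 0, 0, 0.065, 0.035, 0, 0, 0, 0])

```text
clock: 5.53
eef_pos: [0.4896, 0.0309, 0.185]
tool_rot: [0.707, 0.707, -0.001, -0.0]
ft_force: [-0.1, -0.6, -2.0]
grip_width: 0.0227
```

```bash
python3 - <<'E'
from m import *
c=grab('wrist','pics/w5.png')
r,P,m=tmpl(c,(150,40,270,190));print("S",r)
k=8;b=cv2.resize(c["pixels"][40:230,150:420],None,fx=k,fy=k,interpolation=cv2.INTER_CUBIC)
hsv=cv2.cvtColor(b,cv2.COLOR_RGB2HSV);mm=((hsv[...,1]<100)&(hsv[...,2]<150)).astype(np.uint8)
n,l,st,ce=cv2.connectedComponentsWithStats(mm)
for i in range(1,n):
    if st[i,4]>2000:
        x,y=ce[i];print(st[i],onz(c,150+(x+.5)/k-.5,40+(y+.5)/k-.5,.0165).round(4))
E
```

```text
S ((520.3895874023438, 96.15388488769531), (171.082275390625, 84.9563980102539), 9.875330924987793)
[1798  205   70   75 4103] [0.589  0.1426 0.0165]
[   667    351   1124    613 121804] [0.5159 0.0953 0.0165]
[ 546  442   65   67 3460] [0.4399 0.1167 0.0165]
[1834  785   64   63 3179] [0.6006 0.076  0.0165]
[ 666  989   61   60 2802] [0.4516 0.05   0.0165]
[  863  1379   244   141 12592] [ 0.4888 -0.0135  0.0165]
```

View pics/w5.png

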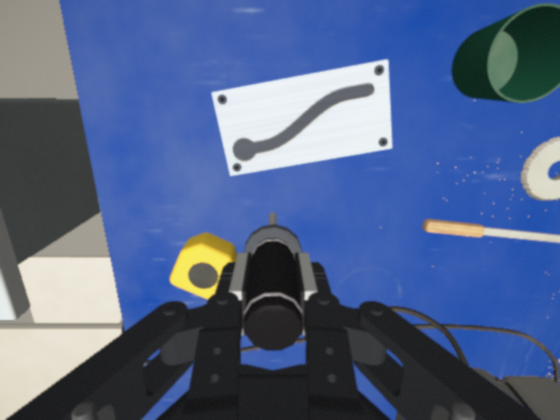

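```bash
python3 - <<'E'
from m import *
c=grab('wrist')
o=sensors.get_obs()["eef_pos"]
for d in(.081,.051): print(proj(c,o-[0,0,d]))
crop(c,230,190,90,80,7,'pics/w6.png')
T=lambda x,y:np.array([.5203+(x*np.cos(.1723)-y*np.sin(.1723)),.0962+x*np.sin(.1723)+y*np.cos(.1723)])
f=lambda x:np.clip(.018*np.sin(np.pi*np.clip(x,-.045,.045)/.09),-.018,.018)
xs=np.linspace(-.065,.065,53);p=np.array([T(x,f(x)) for x in xs])
s=np.r_[0,np.cumsum(np.linalg.norm(np.diff(p,axis=0),axis=1))];print(s[-1])
d=np.arange(0,s[-1],.0025);q=np.stack([np.interp(d,s,p[:,i]) for i in(0,1)],1);q=np.vstack([q,p[-1]])
print("start",p[0],"end",p[-1])
print((1000*(q-q[0])[:,::-1]).round(1).tolist())
go([p[0][0],p[0][1],.186])
E
```

```text
[272.90736706 213.85243208]
[272.88906124 229.08825657]
0.138309557216598
start [0.45934853 0.06732236] end [0.58125147 0.12507764]
[[0.0, 0.0], [0.4, 2.5], [0.9, 4.9], [1.3, 7.4], [1.7, 9.9], [2.1, 12.3], [2.6, 14.8], [3.0, 17.2], [3.4, 19.7], [3.9, 22.2], [4.6, 24.6], [5.3, 27.0], [6.2, 29.3], [7.2, 31.6], [8.3, 33.8], [9.5, 36.0], [10.7, 38.2], [12.1, 40.3], [13.5, 42.4], [14.9, 44.4], [16.4, 46.4], [18.0, 48.4], [19.5, 50.3], [21.2, 52.2], [22.8, 54.1], [24.4, 56.0], [26.1, 57.9], [27.8, 59.7], [29.4, 61.6], [31.1, 63.4], [32.8, 65.3], [34.4, 67.2], [36.1, 69.1], [37.7, 71.0], [39.3, 72.9], [40.8, 74.9], [42.4, 76.8], [43.8, 78.9], [45.3, 80.9], [46.6, 83.0], [47.9, 85.2], [49.1, 87.3], [50.2, 89.6], [51.3, 91.9], [52.2, 94.2], [53.0, 96.6], [53.6, 99.0], [54.2, 101.4], [54.6, 103.9], [55.0, 106.3], [55.5, 108.8], [55.9, 111.3], [56.3, 113.7], [56.8, 116.2], [57.2, 118.6], [57.6, 121.1], [57.8, 121.9]]
t [ 0.0368 -0.03   -0.0008] r [-0.0008  0.0005 -0.0009] eef [0.4893 0.0305 0.1851] clk 5.6333
```

View pics/w6.png

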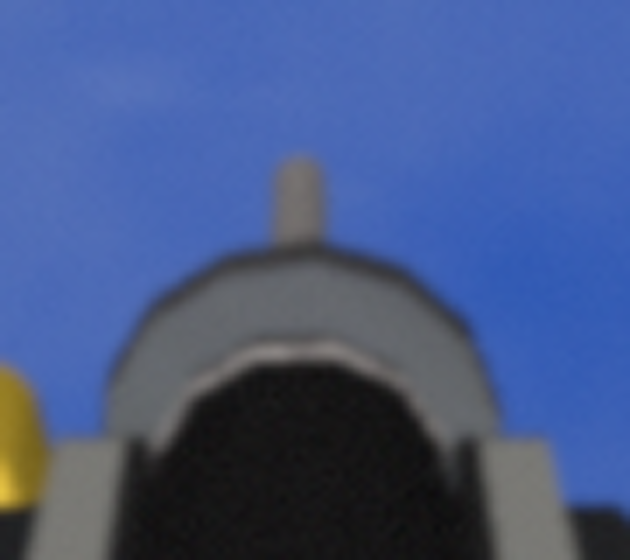

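apply_moves(plan=[0.01, -0.008, 0, 0, 0, 0, 0.025, -0.02, 0, 0, 0, 0, 0.0368, -0.03, 0.01, 0, 0, 0, 0.0368, -0.03, 0.03, 0, 0, 0, 0.0368, -0.03, 0.05, 0, 0, 0, 0.0368, -0.03, 0.07, 0, 0, 0, 0.0368, -0.03, 0.08, 0, 0, 0, 0.0368, -0.03, 0.082, 0, 0, 0, 0.0368, -0.03, 0.082, 0, 0, 0, 0.0368, -0.03, 0.082, 0, 0, 0])

```text
clock: 6.47
eef_pos: [0.4599, 0.068, 0.104]
tool_rot: [0.707, 0.707, 0.0, 0.0]
ft_force: [0.2, -0.1, -1.5]
grip_width: 0.0225
```

```bash
python3 - <<'E'
from m import *
go([.4593,.0673,.0895])
c=grab('wrist');crop(c,200,120,150,140,5,'pics/w7.png')
for p in ([.4593,.0673,.014],[.5203,.0962,.014]):print((proj(c,p)-[200,120])*5)
go([.4593,.0673,.0895])
s=grab('side');crop(s,195,190,90,60,8,'pics/s7.png')
E
```

```text
t [-0.0007 -0.0007  0.0145] r [ 0.0009 -0.0002 -0.0004] eef [0.4599 0.068  0.104 ] clk 6.4667
[360.09504609 453.27290566]
[747.62897505 280.38701035]
t [-0.0008 -0.0011  0.0149] r [ 0.0019 -0.0004 -0.0003] eef [0.4604 0.0681 0.1044] clk 6.5167
```

View pics/w7.png

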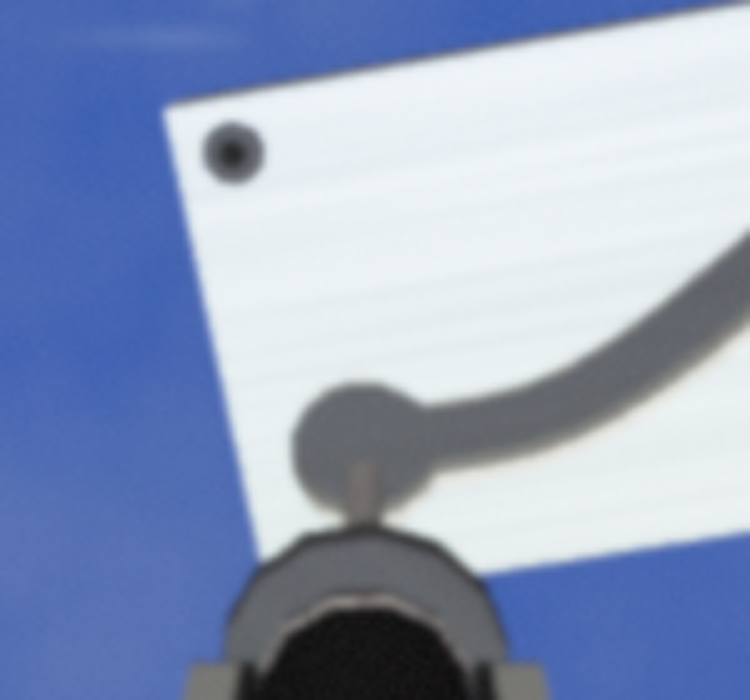

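View pics/s7.png

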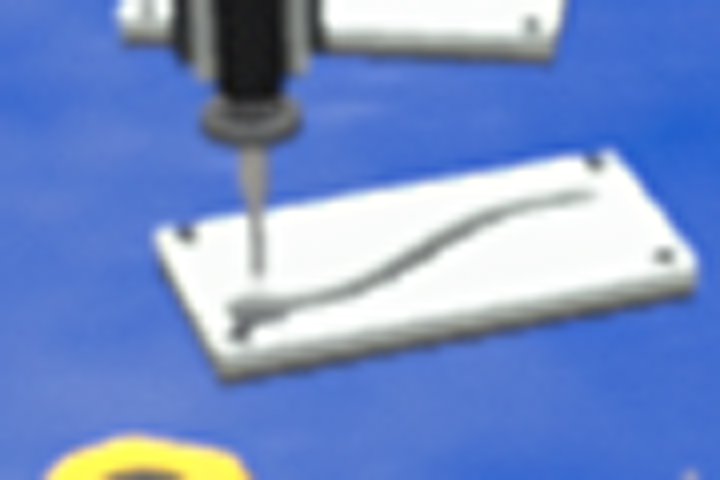

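The tip is over the pocket (tip at crop (365,462), pocket centre (360,450)). Lowering it in.

apply_moves(plan=[-0.0006, -0.0008, 0.003, 0, 0, 0, -0.0006, -0.0008, 0.006, 0, 0, 0, -0.0006, -0.0008, 0.009, 0, 0, 0, -0.0006, -0.0008, 0.012, 0, 0, 0, -0.0006, -0.0008, 0.014, 0, 0, 0, -0.0006, -0.0008, 0.015, 0, 0, 0, -0.0006, -0.0008, 0.015, 0, 0, 0, -0.0006, -0.0008, 0.015, 0, 0, 0, -0.0006, -0.0008, 0.015, 0, 0, 0, -0.0006, -0.0008, 0.015, 0, 0, 0, -0.0006, -0.0008, 0.015, 0, 0, 0])

```text
clock: 7.48
eef_pos: [0.4591, 0.0675, 0.0884]
tool_rot: [0.707, 0.707, 0.0, 0.0]
ft_force: [0.0, 0.1, -1.4]
grip_width: 0.0228
```

```bash
python3 - <<'E'
from m import *
print(sensors.get_obs()["ft_force"])
go([.4593,.0673,.0895])
c=grab('wrist');crop(c,200,120,150,140,5,'pics/w8.png')
go([.4593,.0673,.0895])
E
```

```text
[ 0.03742826  0.14864731 -1.35055797]
t [-0.0002  0.0002 -0.0011] r [ 0.0003 -0.0001  0.    ] eef [0.4591 0.0675 0.0884] clk 7.4833
t [-0.0002  0.0003 -0.0011] r [ 0.0003 -0.      0.    ] eef [0.459  0.0675 0.0884] clk 7.5333
```

View pics/w8.png

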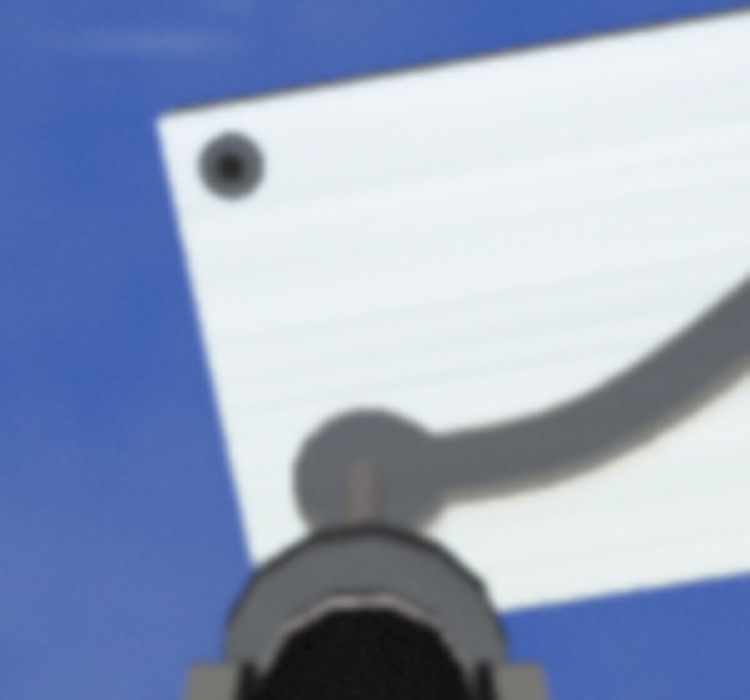

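The tip is in the pocket at about 7.4 mm, with no contact force. Tracing at 2.5 mm per row.

apply_moves(plan=[0.0002, 0.001, 0, 0, 0, 0, 0.0004, 0.0025, 0, 0, 0, 0, 0.0009, 0.0049, 0, 0, 0, 0, 0.0013, 0.0074, 0, 0, 0, 0, 0.0017, 0.0099, 0, 0, 0, 0, 0.0021, 0.0123, 0, 0, 0, 0, 0.0026, 0.0148, 0, 0, 0, 0, 0.003, 0.0172, 0, 0, 0, 0, 0.0034, 0.0197, 0, 0, 0, 0, 0.0039, 0.0222, 0, 0, 0, 0])

```text
clock: 8.37
eef_pos: [0.4814, 0.0714, 0.0883]
tool_rot: [0.707, 0.707, -0.0, -0.0]
ft_force: [0.4, -0.4, -1.3]
grip_width: 0.0225
```

```bash
python3 - <<'E'
from m import *
print(sensors.get_obs()["ft_force"],sensors.get_obs()["eef_pos"]-[.4593,.0673,.081])
c=grab('wrist');crop(c,200,120,150,140,5,'pics/w9.png')
print(sensors.get_obs()["ft_force"],sensors.get_obs()["eef_pos"]-[.4593,.0673,.081])
E
```

```text
[ 0.35289541 -0.396923   -1.2582817 ] [0.02210265 0.00409381 0.00727879]
[ 1.39637229  0.21894389 -1.35177121] [0.0226934  0.00417872 0.00734358]
```

View pics/w9.png

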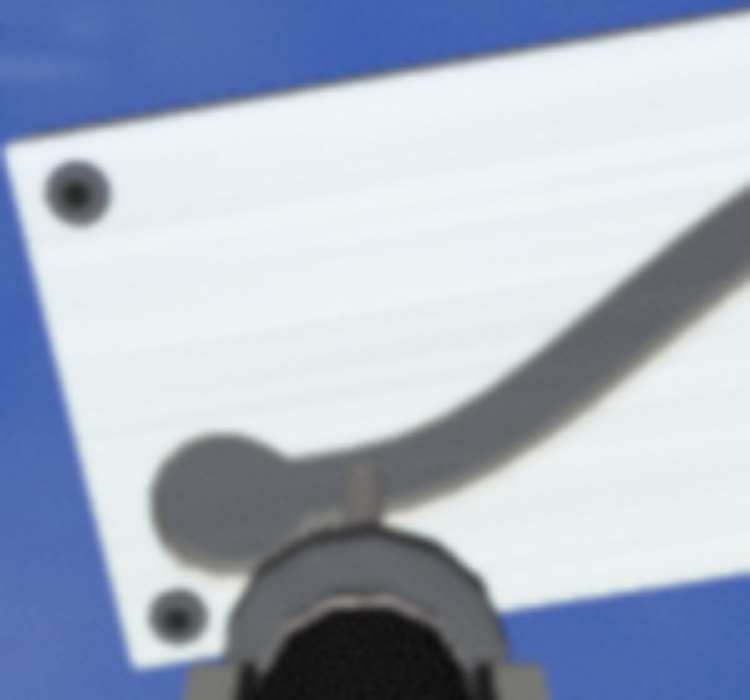

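Centred, with about zero force. Continuing.

apply_moves(plan=[0.0007, 0.0024, 0, 0, 0, 0, 0.0014, 0.0048, 0, 0, 0, 0, 0.0023, 0.0071, 0, 0, 0, 0, 0.0033, 0.0094, 0, 0, 0, 0, 0.0044, 0.0116, 0, 0, 0, 0, 0.0056, 0.0138, 0, 0, 0, 0, 0.0068, 0.016, 0, 0, 0, 0, 0.0082, 0.0181, 0, 0, 0, 0, 0.0096, 0.0202, 0, 0, 0, 0, 0.011, 0.0222, 0, 0, 0, 0, 0.0125, 0.0242, 0, 0, 0, 0, 0.0141, 0.0262, 0, 0, 0, 0])

```text
clock: 9.42
eef_pos: [0.5075, 0.0856, 0.0883]
tool_rot: [0.707, 0.707, -0.0, 0.0]
ft_force: [-0.2, 0.1, -1.0]
grip_width: 0.0226
```

```bash
python3 - <<'E'
from m import *
print(sensors.get_obs()["ft_force"],sensors.get_obs()["eef_pos"]-[.4593,.0673,.081])
c=grab('wrist');crop(c,200,120,150,140,5,'pics/w10.png')
print(sensors.get_obs()["ft_force"],sensors.get_obs()["eef_pos"]-[.4593,.0673,.081])
E
```

```text
[-0.2364143   0.08808164 -0.99644739] [0.04823739 0.01830311 0.0073102 ]
[ 0.43851573 -0.09261599 -1.24978635] [0.04868453 0.01859502 0.00734191]
```

View pics/w10.png

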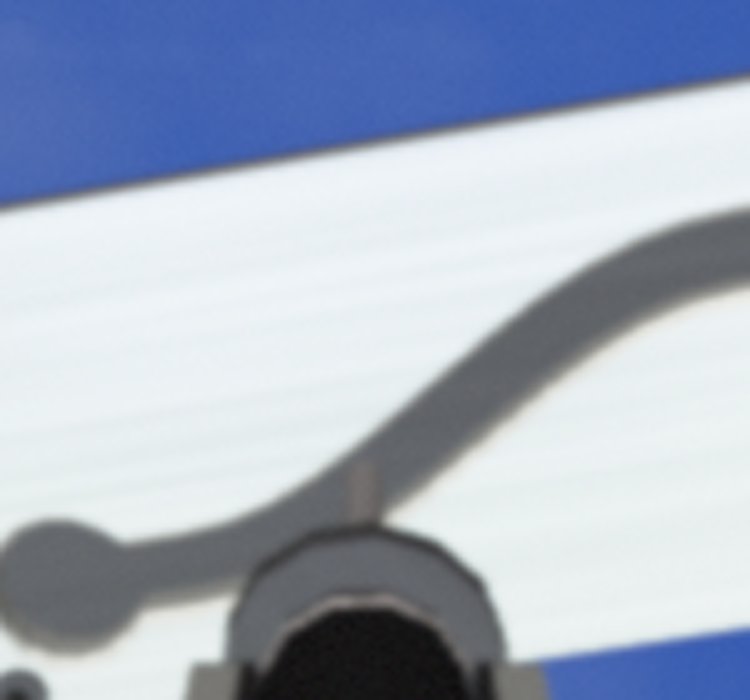

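Still centred. Next section.

apply_moves(plan=[0.0015, 0.0019, 0, 0, 0, 0, 0.0032, 0.0038, 0, 0, 0, 0, 0.0048, 0.0057, 0, 0, 0, 0, 0.0064, 0.0076, 0, 0, 0, 0, 0.0081, 0.0095, 0, 0, 0, 0, 0.0098, 0.0113, 0, 0, 0, 0, 0.0114, 0.0132, 0, 0, 0, 0, 0.0131, 0.015, 0, 0, 0, 0, 0.0148, 0.0169, 0, 0, 0, 0, 0.0164, 0.0188, 0, 0, 0, 0, 0.0181, 0.0207, 0, 0, 0, 0, 0.0197, 0.0226, 0, 0, 0, 0])

```text
clock: 10.47
eef_pos: [0.5301, 0.1053, 0.0883]
tool_rot: [0.707, 0.707, -0.0, -0.0]
ft_force: [0.5, 0.3, -1.3]
grip_width: 0.0229
```

```bash
python3 - <<'E'
from m import *
print(sensors.get_obs()["ft_force"],sensors.get_obs()["eef_pos"]-[.4593,.0673,.081])
c=grab('wrist');crop(c,200,120,150,140,5,'pics/w11.png')
print(sensors.get_obs()["ft_force"],sensors.get_obs()["eef_pos"]-[.4593,.0673,.081])
E
```

```text
[ 0.53189135  0.25644414 -1.29293407] [0.07079901 0.03803032 0.00729366]
[ 0.81374264 -0.24514414 -1.61920987] [0.07127416 0.03834661 0.00735293]
```

View pics/w11.png

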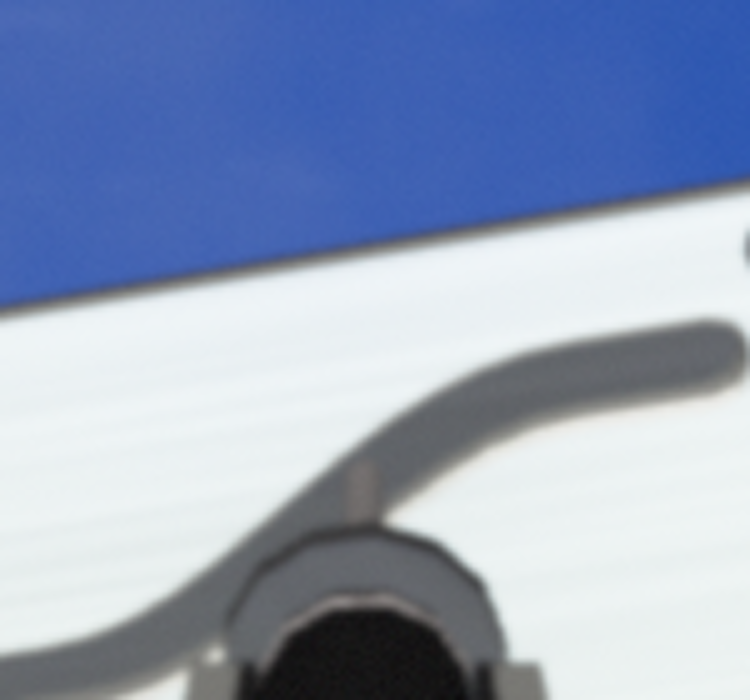

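apply_moves(plan=[0.0016, 0.0019, 0, 0, 0, 0, 0.0031, 0.0039, 0, 0, 0, 0, 0.0047, 0.0058, 0, 0, 0, 0, 0.0061, 0.0079, 0, 0, 0, 0, 0.0076, 0.0099, 0, 0, 0, 0, 0.0089, 0.012, 0, 0, 0, 0, 0.0102, 0.0142, 0, 0, 0, 0, 0.0114, 0.0163, 0, 0, 0, 0, 0.0125, 0.0186, 0, 0, 0, 0, 0.0136, 0.0209, 0, 0, 0, 0, 0.0145, 0.0232, 0, 0, 0, 0, 0.0153, 0.0256, 0, 0, 0, 0])

```text
clock: 11.52
eef_pos: [0.5557, 0.1206, 0.0883]
tool_rot: [0.707, 0.707, -0.0, -0.0]
ft_force: [0.1, -0.6, -2.3]
grip_width: 0.0222
```

```bash
python3 - <<'E'
from m import *
print(sensors.get_obs()["ft_force"],sensors.get_obs()["eef_pos"]-[.4593,.0673,.081])
c=grab('wrist');crop(c,200,120,150,140,5,'pics/w12.png')
print(sensors.get_obs()["ft_force"],sensors.get_obs()["eef_pos"]-[.4593,.0673,.081])
E
```

```text
[ 0.11745134 -0.64581358 -2.25698923] [0.09644829 0.05326011 0.00731192]
[ 0.4665254  -0.19877744 -1.0557647 ] [0.09703091 0.05341385 0.00733833]
```

View pics/w12.png

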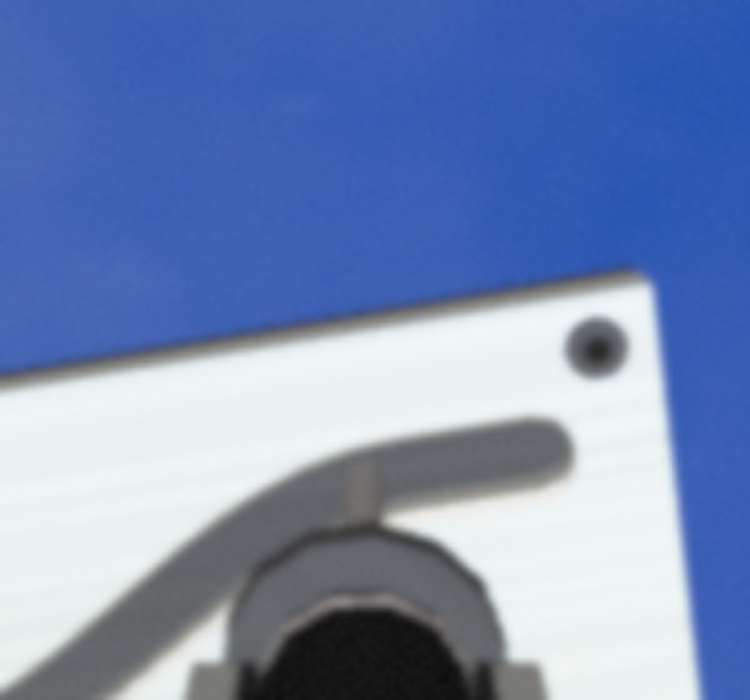

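Last section, rel. to (53.0, 96.6). I stop 1 mm short of the end centre.

apply_moves(plan=[0.0006, 0.0024, 0, 0, 0, 0, 0.0012, 0.0048, 0, 0, 0, 0, 0.0016, 0.0073, 0, 0, 0, 0, 0.002, 0.0097, 0, 0, 0, 0, 0.0025, 0.0122, 0, 0, 0, 0, 0.0029, 0.0147, 0, 0, 0, 0, 0.0033, 0.0171, 0, 0, 0, 0, 0.0038, 0.0196, 0, 0, 0, 0, 0.0042, 0.022, 0, 0, 0, 0, 0.0045, 0.024, 0, 0, 0, 0, 0.0045, 0.024, 0, 0, 0, 0, 0.0045, 0.024, 0, 0, 0, 0])

```text
clock: 12.57
eef_pos: [0.5796, 0.125, 0.0883]
tool_rot: [0.707, 0.707, -0.0, -0.0]
ft_force: [-0.1, -0.2, -1.5]
grip_width: 0.0226
```

apply_moves(plan=[0, 0, 0, 0, 0, 0, 0, 0, 0, 0, 0, 0, 0, 0, 0, 0, 0, 0])

```text
clock: 12.82
eef_pos: [0.5794, 0.1249, 0.0883]
tool_rot: [0.707, 0.707, -0.0, -0.0]
ft_force: [0.4, 0.5, -1.7]
grip_width: 0.0226
```

```bash
python3 - <<'E'
from m import *
print(sensors.get_obs()["ft_force"],sensors.get_obs()["eef_pos"]-[.5813,.1251,.081])
c=grab('wrist');crop(c,200,120,150,140,5,'pics/w13.png')
E
```

```text
[ 0.41401422  0.47852521 -1.7087205 ] [-0.0018951  -0.00019722  0.0072971 ]
```

View pics/w13.png

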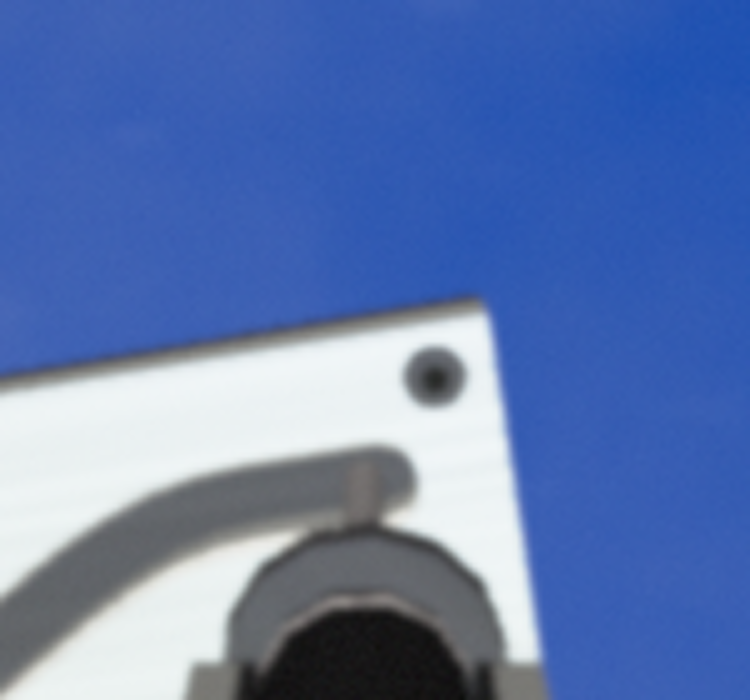

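The tip is at the groove's end (1.9 mm short of p4) at about 7.3 mm. Lifting straight up, then carrying it back.

apply_moves(plan=[0, 0, -0.003, 0, 0, 0, 0, 0, -0.01, 0, 0, 0, 0, 0, -0.025, 0, 0, 0, 0, 0, -0.045, 0, 0, 0, 0, 0, -0.065, 0, 0, 0, 0, 0, -0.085, 0, 0, 0, 0, 0, -0.097, 0, 0, 0, -0.015, -0.005, -0.1, 0, 0, 0, -0.04, -0.012, -0.1, 0, 0, 0, -0.065, -0.02, -0.1, 0, 0, 0, -0.09, -0.027, -0.1, 0, 0, 0, -0.115, -0.034, -0.1, 0, 0, 0])

```text
clock: 13.87
eef_pos: [0.5444, 0.0084, 0.1884]
tool_rot: [0.707, 0.707, -0.0, -0.0]
ft_force: [0.4, -0.9, -1.6]
grip_width: 0.0225
```

apply_moves(plan=[-0.03, -0.009, 0, 0, 0, 0, -0.06, -0.018, 0, 0, 0, 0, -0.09, -0.027, 0, 0, 0, 0, -0.12, -0.036, 0, 0, 0, 0, -0.15, -0.045, 0, 0, 0, 0, -0.18, -0.054, 0, 0, 0, 0, -0.21, -0.063, 0, 0, 0, 0, -0.235, -0.071, 0, 0, 0, 0, -0.255, -0.08, 0, 0, 0, 0, -0.265, -0.09, 0, 0, 0, 0, -0.27, -0.09, 0, 0, 0, 0, -0.27, -0.09, 0, 0, 0, 0])

```text
clock: 14.87
eef_pos: [0.4547, -0.2612, 0.1884]
tool_rot: [0.708, 0.706, -0.0, 0.0]
ft_force: [0.1, 0.4, -2.3]
grip_width: 0.0226
```

```bash
python3 - <<'E'
from m import *
go([.455,-.299,.188])
c=grab('wrist','pics/w14.png');print([proj(c,p) for p in([.4535,-.2988,.08],)])
E
```

```text
t [-0.0378  0.0004  0.0004] r [ 0.      0.0001 -0.0026] eef [ 0.4547 -0.2612  0.1884] clk 14.8667
[array([271.62639501, 241.65083611])]
```

View pics/w14.png

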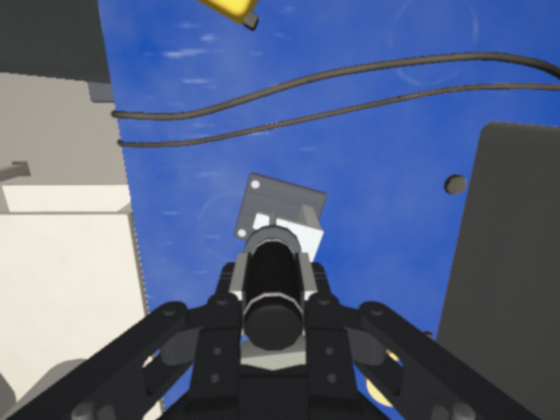

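apply_moves(plan=[-0.01, 0, 0, 0, 0, 0, -0.025, 0, 0, 0, 0, 0, -0.035, 0, 0, 0, 0, 0, -0.038, 0.0003, 0, 0, 0, 0, -0.038, 0.0003, 0, 0, 0, 0, -0.038, 0.0003, 0, 0, 0, 0])

```text
clock: 15.42
eef_pos: [0.4559, -0.2982, 0.188]
tool_rot: [0.707, 0.707, 0.0, -0.0]
ft_force: [-0.0, 0.7, -0.4]
grip_width: 0.0226
```

```bash
python3 - <<'E'
from m import *
go([.4545,-.299,.101])
s=grab('side');crop(s,190,190,110,160,4,'pics/s15.png')
c=grab('wrist');crop(c,200,180,150,100,5,'pics/w15.png')
E
```

```text
t [-0.0009 -0.0013  0.087 ] r [-0.0003 -0.0006 -0.0003] eef [ 0.4559 -0.2982  0.188 ] clk 15.4167
```

View pics/s15.png

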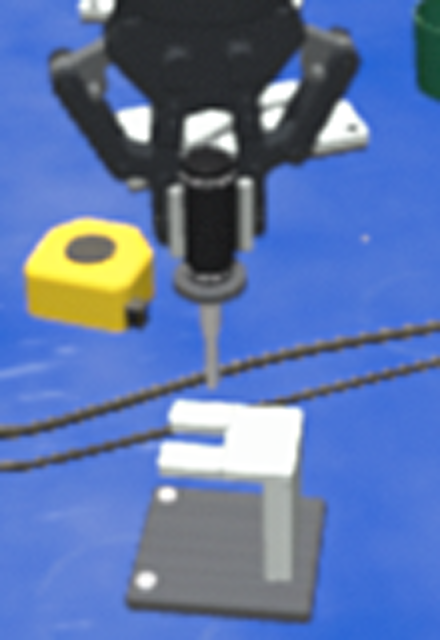

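View pics/w15.png

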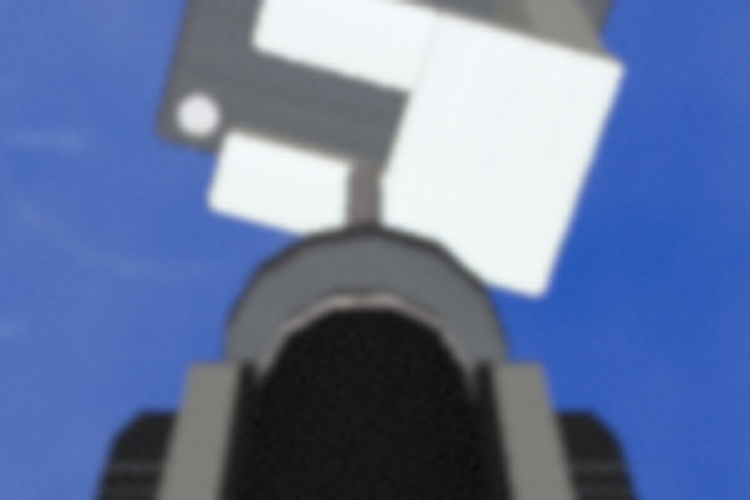

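```bash
python3 - <<'E'
from m import *
c=grab('wrist')
for n,u,v in(("prong1 inner tip",255,45),("slot end corner",410,92),("prong2 inner tip",232,132),("prong2 inner @",345,162)): print(n,onz(c,200+u/5,180+v/5,.08).round(4))
ax=np.array([np.cos(np.deg2rad(-16)),np.sin(np.deg2rad(-16))]);S=np.array([.4535,-.2988]);nrm=np.array([-ax[1],ax[0]])
for a,b in((-.021,.008),(.008,.008),(-.021,-.008)): print(S+a*ax+b*nrm)
go([.4540,-.299,.101])
E
```

```text
prong1 inner tip [ 0.4369 -0.2852  0.08  ]
slot end corner [ 0.4636 -0.2937  0.08  ]
prong2 inner tip [ 0.4325 -0.301   0.08  ]
prong2 inner @ [ 0.4523 -0.3066  0.08  ]
[ 0.4355186  -0.28532152]
[ 0.46339519 -0.29331501]
[ 0.43110841 -0.30070171]
t [-0.0014 -0.0018  0.0872] r [-0.0003 -0.0004  0.0005] eef [ 0.4558 -0.2976  0.1882] clk 15.5667
```

The slot edges match my seat estimate to within 1 mm or so. Lowering.

apply_moves(plan=[-0.0011, -0.0016, 0.005, 0, 0, 0, -0.0011, -0.0016, 0.015, 0, 0, 0, -0.0011, -0.0016, 0.025, 0, 0, 0, -0.0011, -0.0016, 0.035, 0, 0, 0, -0.0011, -0.0016, 0.045, 0, 0, 0, -0.0011, -0.0016, 0.055, 0, 0, 0, -0.0011, -0.0016, 0.065, 0, 0, 0, -0.0011, -0.0016, 0.073, 0, 0, 0, -0.0011, -0.0016, 0.079, 0, 0, 0, -0.0011, -0.0016, 0.082, 0, 0, 0, -0.0011, -0.0016, 0.084, 0, 0, 0, -0.0011, -0.0016, 0.084, 0, 0, 0])

```text
clock: 16.57
eef_pos: [0.4543, -0.2992, 0.1041]
tool_rot: [0.707, 0.707, -0.0, -0.0]
ft_force: [0.7, -0.3, -1.1]
grip_width: 0.0225
```

apply_moves(plan=[0, 0, 0.001, 0, 0, 0, 0, 0, 0.002, 0, 0, 0, 0, 0, 0.003, 0, 0, 0, 0, 0, 0.003, 0, 0, 0])

```text
clock: 16.9
eef_pos: [0.4543, -0.2992, 0.1014]
tool_rot: [0.707, 0.707, 0.0, 0.0]
ft_force: [0.6, 0.1, -1.0]
grip_width: 0.0226
```

```bash
python3 - <<'E'
from m import *
print(sensors.get_obs()["ft_force"])
go([.4540,-.299,.101])
s=grab('side');crop(s,190,190,110,160,4,'pics/s16.png')
E
```

```text
[ 0.59588017  0.09181512 -1.0380245 ]
t [ 0.0002 -0.0003  0.0004] r [ 0.0003  0.0002 -0.    ] eef [ 0.4543 -0.2992  0.1014] clk 16.9
```

View pics/s16.png

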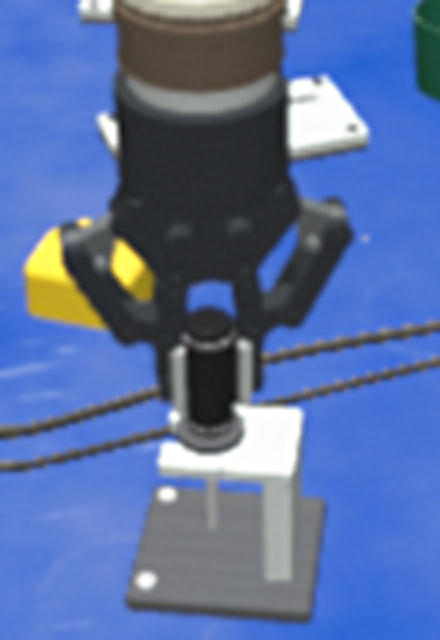

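apply_moves(plan=[0, 0, 0.0005, 0, 0, 0, 0, 0, 0.001, 0, 0, 0, 0, 0, 0.001, 0, 0, 0])

```text
clock: 17.2
eef_pos: [0.4544, -0.2993, 0.1011]
tool_rot: [0.707, 0.707, 0.0, 0.0]
ft_force: [-1.9, 0.8, 3.9]
grip_width: 0.0227
```

apply_moves(plan=[0, 0, 0, 0, 0, 0, 0, 0, 0, 0, 0, 0, 0, 0, 0, 0, 0, 0, 0, 0, 0, 0, 0, 0, 0, 0, 0, 0, 0, 0, 0, 0, 0, 0, 0, 0, 0, 0, 0, 0, 0, 0, 0, 0, 0, 0, 0, 0], grip=0.06)

```text
clock: 17.87
eef_pos: [0.4542, -0.2991, 0.1003]
tool_rot: [0.707, 0.707, -0.0, -0.0]
ft_force: [1.1, -0.0, -0.5]
grip_width: 0.0599
```

```bash
python3 - <<'E'
from m import *
print(sensors.get_obs()["ft_force"])
s=grab('side');crop(s,190,190,110,160,4,'pics/s17.png')
c=grab('wrist');crop(c,180,180,190,170,4,'pics/w17.png')
E
```

```text
[ 1.11504825 -0.03790285 -0.50070233]
```

View pics/s17.png

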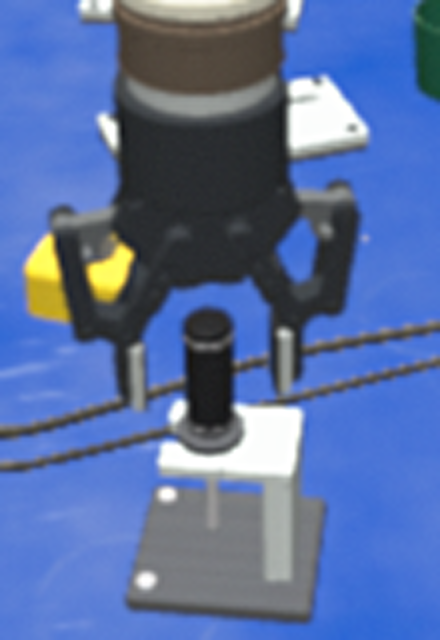

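View pics/w17.png

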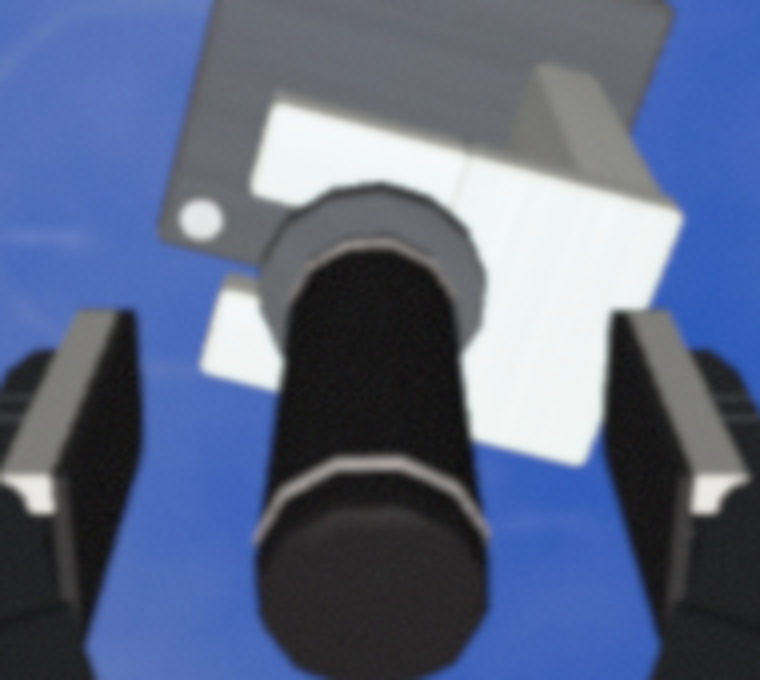

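Seated upright and free of the pads. Withdrawing straight up, then aside.

apply_moves(plan=[0, 0, -0.005, 0, 0, 0, 0, 0, -0.02, 0, 0, 0, 0, 0, -0.04, 0, 0, 0, 0, 0, -0.06, 0, 0, 0, 0, 0, -0.08, 0, 0, 0, 0, 0, -0.1, 0, 0, 0, -0.02, 0, -0.11, 0, 0, 0, -0.035, 0, -0.11, 0, 0, 0, -0.04, 0, -0.11, 0, 0, 0, -0.04, 0, -0.11, 0, 0, 0, -0.04, 0, -0.11, 0, 0, 0])

```text
clock: 18.88
eef_pos: [0.4537, -0.3387, 0.2097]
tool_rot: [0.707, 0.707, 0.0, -0.001]
ft_force: [0.2, 1.1, -0.2]
grip_width: 0.0603
```

```bash
python3 - <<'E'
from m import *
o=sensors.get_obs();print(o["clock"],o["ft_force"],abs(o["joint_vel"]).max())
c=grab('wrist','pics/w18.png');crop(c,220,70,120,130,5,'pics/w18c.png')
s=grab('side','pics/s18.png')
E
```

```text
18.8833 [ 0.15436187  1.10417444 -0.20760507] 0.014442360884904984
```

View pics/w18c.png

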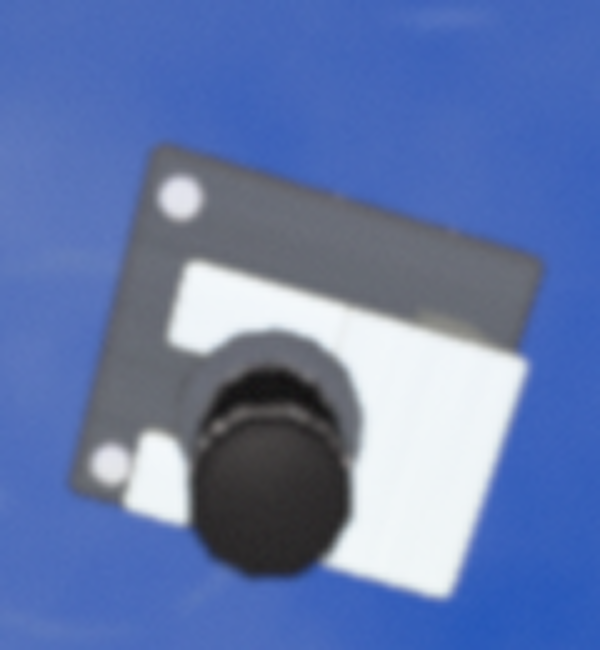

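View pics/s18.png

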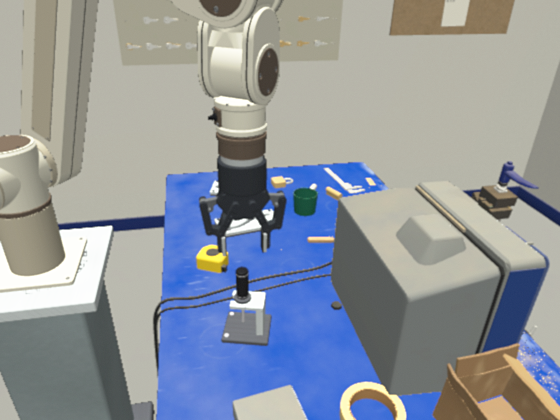

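The stylus hangs upright in the fork as before (side view, handle at (242,282)), the arm is clear, and the other things haven't moved. Handing in.

```bash
python3 -c "
from workcell import bot
print(bot.job_done())"
```

```text
the job is handed in; nothing more can be done
None
```

The stylus went from the stand into the S-template's pocket, along the groove to the far end, and back into the fork, where I released it. I handed the job in at about 19 s of the 67 s allowed; no verdict was reported.

- **Tracing:** I moved at about 3 cm/s with the tip about 7.3 mm above the template's underside, inside the 11.5 mm limit. Wrist forces stayed within 2.3 N. The arm paused briefly between sections for a picture, and the tip was never lifted on the way.
- **End of the groove:** by the arm's measured position, the tip stopped about 1.9 mm short of the end point and held there before lifting.
- **Final state:** the last wrist and side pictures show the stylus upright on its collar in the fork. The gripper is open and clear, about 11 cm higher and 4 cm to the side.
- **Bystanders:** the tape measure, cup and padlock look where they were at the start. I judged this by eye and did not measure it.
- **Agreement of measurements:** the template's position agreed to 0.3 mm between the top and wrist cameras, and the fork's slot edges agreed to about 1.5 mm with my seat estimate. No check failed or disagreed.

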